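# Load a docked parts cassette and unlatch it

### The job

Put the short bolt into the empty parts cassette while that cassette still sits in its dock. Then pinch the cassette's two opposed side catches together with the fingers and lift it, level and with the bolt inside, at least 10 cm above its place in the dock. Finish while holding it there by the pinched catches; leave the loaded cassette, its nut and the other loose things where they are.

Things in the scene. Friction and masses are not known exactly. Their poses are not given: they have to be found in the camera images.
- dock: Two-bay dock fixed to the bench: dark steel base plate 94 (x) x 222 (y) x 6 mm with aluminium guide rails up to 20 mm above the bench. Origin: centre of its underside, on the bench. Bays side by side along its y axis, centres at y = +53 and -53 mm; seats 6 mm above the bench. Lips on the rails, 9 mm above the seat, hold down the catch teeth of the cassettes.
- cassette: The EMPTY grey cassette, loose in one of the two bays (either), axes parallel to the dock's. Open-topped box, outside 43 (x) x 88 (y) x 46 (z) mm, about 0.2 kg. Origin: centre of its underside, on the seat. Compartment 38 (x) x 83 (y) mm, its floor 20 mm and its rim 46 mm above the origin. A black ribbed spring catch stands in the middle of each long side (-x and +x).
- cassette_pinch (a point): Point midway between the empty cassette's two catches, 37 mm above its underside; axes as the cassette's. Pinch here along x. Catches: 26 mm wide (y), 3 to 46 mm above the underside, ribbed from 26 to 44 mm; outer faces 60 mm apart, 49 mm when both are fully pressed. Unless both are pressed at least 4 mm their teeth keep the cassette in the dock. The same pinch carries the cassette.
- cassette_front (a joint): travel of the empty cassette's catch on its -x side, m: 0 = sprung out (latched), grows as it is pressed inwards to the stop at 0.0055; spring force 3.2 N at the start to 7.6 N at the stop
- cassette_back (a joint): the same for the catch on its +x side
- loaded: The other cassette, identical, in the other bay, with a large hex nut in it. To be left alone.
- stored_nut: steel hex nut 34 x 39 x 16 mm lying in the loaded cassette; origin: centre of its underside. To be left alone.
- short_bolt: The short steel hex bolt, 59 (x) x 22 (y) x 20 (z) mm, 0.05 kg, lying loose on the bench; x axis along the shank. Origin: middle of its length, at its underside.
- long_bolt: The longer steel hex bolt, 90 (x) x 26 x 23 mm, lying on the bench; origin as for the short bolt. To be left alone.
- spare_nut: steel hex nut 34 x 39 x 16 mm lying on the bench; origin: centre of its underside. To be left alone.
- screwdriver: yellow screwdriver 170 mm long (x) lying on the bench; origin: middle of its underside. To be left alone.
- punch: steel pin punch 130 mm long (x), 11 mm thick, lying on the bench; origin: middle of its underside. To be left alone.

How it is judged:
On the way:
1. the short bolt lies released in the empty cassette, which is still seated in the dock (x of short_bolt in the frame of cassette between -0.018 and 0.018 m and y of short_bolt in the frame of cassette between -0.04 and 0.04 m and z of short_bolt in the frame of cassette between 0.012 and 0.046 m and contact force between the fingers and short_bolt below 0.1 N and linear speed of short_bolt below 0.05 m/s and z of cassette in the frame of dock below 0.012 m), for 0.3 s.
At the end, for the whole second after the job is handed in: The cassette is held by the fingers with both catches pressed (over 3 mm each), its underside at least 100 mm above its seat, within 20 degrees of level, still, touching neither dock nor loaded cassette, the short bolt lying in its compartment; the loaded cassette is still seated with its nut in it (z of cassette in the frame of dock above 0.106 m and value of joint each of cassette_front, cassette_back above 0.003 m and contact force between the fingers and cassette above 3 N and contact force between each of dock, loaded and cassette below 0.1 N and angle between cassette's own z axis and vertical below 0.35 rad and linear speed of cassette below 0.05 m/s and x of short_bolt in the frame of cassette between -0.018 and 0.018 m and y of short_bolt in the frame of cassette between -0.04 and 0.04 m and z of short_bolt in the frame of cassette between 0.012 and 0.046 m and contact force between the fingers and short_bolt below 0.1 N and z of loaded in the frame of dock below 0.012 m and distance between stored_nut and loaded below 0.06 m); the arm keeps its last pose, push and grip.
It fails at once if the loaded cassette is lifted or pushed out of its bay (distance of loaded from where it was at the start of the episode above 0.012 m).
It fails at once if the stored nut is taken out of the loaded cassette (distance between stored_nut and loaded above 0.06 m).
It fails at once if another loose thing is disturbed (moved over 3 cm) (distance of any of long_bolt, spare_nut, screwdriver, punch from where it was at the start of the episode above 0.03 m).
It also fails if it takes over 58 s, if anything falls off the work surface, if the arm or the gripper's body presses on something with over 40 N, if the wrist force passes 120 N, or if a joint passes its speed limit or range.

### The arm

A 6-joint arm with a two-finger parallel gripper is mounted at the origin on a cart in front of the work surface, level with it; the furniture and walls round the work are solid. World frame = base frame: x ahead of the robot, y to its left, z up, the work surface at z = 0. Lengths are in m, angles in rad, forces in N, time in s.
With the tool pointing down it reaches from about 0.3 to 0.875 m from the base axis. Payload 4.2 kg.
Tool frame: the origin (TCP) lies on the centre line of the jaws, within the pads' length; the fingertips stand bot.finger_overhang ahead of it and the grasp point (between the pads) is the TCP (bot.finger_overhang is the distance from the TCP to the fingertips, in m); z points along the fingers, y is the line along which they close (so a half turn about z gives the same grasp; the last joint's range is limited). The gripper opens to 85 mm and grips with 20 to 120 N. Pads are 22 mm wide; open, the fingers measure 114 mm over their backs; the gripper's body (76 mm by 85 mm) begins 54 mm behind the grasp point. The pads swing forward as they close: fully open they stand 13 mm farther back than shut.
Start: joints at [-1.352, 0.32, 1.565, -0, 1.257, -0.02], TCP at [0.136, -0.559, 0.25] pointing down, gripper open.
Joint ranges: [-3.11, 3.11], [-0.84, 2.01], [0.21, 2.61], [-1.34, 4.49], [0.05, 2.63], [-2.56, 2.56]. Speed limits (rad/s): [2.57, 2.57, 3.14, 3.14, 3.14, 3.14].

### API

Orientations are given as a rotation vector (axis times angle).
In Python, from rig import bot, optics gives the robot as it stands.
- The arm moves only by the tool step_arm, never from a script. Its argument "moves" is one flat list of numbers, 5 for each row, row after row: the shift along the tool's x, y, z in units of 60 mm (1.0 is 60 mm), then the turn about the tool's z in units of 6 degrees (1.0 is 6 degrees), then the finger opening in mm, from 0 to 85.4. A call has 1 to 10 rows; each row shifts and turns the commanded pose from where the row before left it, along the tool's axes as they then stand; what a row does not reach is not made up. A row lasts 1/8 s, in which the tool goes at most 62.5 mm and 10.7 degrees, less where a joint would pass 70% of its speed; a pose out of reach is approached as far as the arm can. A call is refused whole if a number of a shift passes 1 or a number of a turn 1, either way. A call with a gripper value outside its range is refused whole. The fingers move at their own pace and stop on an object; the grip force is fixed at half the most. Time passes only in rows, so rows that do not move let the fingers close. It gives the time, the measured TCP pose, the force, the opening and the grip force at its end, in the units of the state.
- bot.read_state(): the state, without advancing time (a new reading comes with each control period).
- optics.get_image(name): name is "side" or "top" or "wrist"; returns a dict with "img" (400x640x3 uint8, blue, green, red), "fx", "fy", "cx", "cy" (pixels), "eye" and "orientation" of the camera in the world; the wrist camera has in their place "hand_eye" (4x4, takes a point from camera to tool coordinates, whose origin is the TCP and whose axes are the flange's). Camera axes: x right, y up, looking along -z (the intrinsics and any distortion apply to the point x, -y, -z); pixel columns grow to the right and rows downward; lengths in m; the calibration is good to about 2 mm. A picture is of the moment at which its call begins: read the wrist's pose just before it. There is no depth.
- bot.sign_off(): hands the job in; it is judged then, once.
Trained networks look in a picture, given as the dict that the camera call returned (one of the last four; its "shot" number tells which), for a name from the list of things; names that differ only in an ending like _2 or _b are one class to them, and where a whole thing is asked for, a point or a joint stands for the part that bears it (a point fixed in the world has none). Each returns a list of dicts, best first, with "p" (0 to 1); they miss things now and then, are a little off and sometimes report something else, mostly with a low value. They report only what shows in the picture. A call takes as long as a camera call.
- optics.look_for(picture, name): "pixel" ([column, row] in pixels, amid what is visible of it).
- optics.outline_of(picture, name): "region" (400x640 bool, what is visible of it) and "pixel" ([column, row] in pixels, amid what is visible of it).
- optics.mark_of(picture, name): "pixel" ([column, row] in pixels: a listed point, or the origin of a listed thing).
The state is a dict: "time_s": time; "joint_positions": joint angles; "dq": joint speeds; "joint_efforts": joint torques, N m; "tool_pos": TCP position; "ee_rot": TCP orientation; "force": force on the tool from outside, world axes, zero at the start; "wrist_torque": the same for the moment, N m; "width": finger opening in m; "grip_force": force on a finger pad.
Only numpy, scipy, OpenCV 4.12 (cv2) and the standard library are available. Lean on these libraries where they do the work, as an engineer would, in place of code of your own. Each camera call takes 0.05 s, during which the arm holds its last target. There are 200 camera calls.

## Working session

There is one attempt and no reset: what is moved stays moved. The work goes in short steps, Python scripts to look and compute and a tool call to move; the robot and the scene stay as the last step left them, time stands still between calls to the robot, and variables do not carry over. Pictures are saved under pics/ and viewed, at most 10 in all, crops included, and the job is handed in when it is done.

Besides the shell and the picture viewer there is one more tool, called after "Request:" as name(argument=value, ...), one argument or row to a line, values as JSON. step_arm: Moves the arm, as the interface text tells. Its arguments: {"type":"object","properties":{"moves":{"type":"array","items":{"type":"number"}}},"required":["moves"]}

```bash
mkdir -p pics; ls; cat > h.py <<'E'
import numpy as np, cv2
from scipy.spatial.transform import Rotation as R
from rig import bot, optics
def shot(n):
    s=bot.read_state(); p=optics.get_image(n)
    if n=="wrist":
        T=np.eye(4);T[:3,:3]=R.from_rotvec(s["ee_rot"]).as_matrix();T[:3,3]=s["tool_pos"]
        p["T"]=T@np.array(p["hand_eye"])
    else:
        T=np.eye(4);o=np.array(p["orientation"])
        T[:3,:3]=o if o.shape==(3,3) else R.from_rotvec(o).as_matrix();T[:3,3]=p["eye"];p["T"]=T
    return p
def world(p,px,z):
    d=np.array([(px[0]-p["cx"])/p["fx"],-(px[1]-p["cy"])/p["fy"],-1.])
    d=p["T"][:3,:3]@d;e=p["T"][:3,3]
    return e+d*(z-e[2])/d[2]
def proj(p,X):
    c=np.linalg.inv(p["T"])@np.append(X,1)
    return np.array([p["cx"]+p["fx"]*c[0]/-c[2],p["cy"]-p["fy"]*c[1]/-c[2]])
E
python3 - <<'E'
from h import *
print(bot.read_state(),bot.finger_overhang)
for n in("top","side"):
    p=shot(n);cv2.imwrite(f"pics/{n}0.png",p["img"]);print(n,{k:v for k,v in p.items() if k!="img"})
    for o,z in(("cassette",.006),("cassette_pinch",.043),("loaded",.006),("dock",0),("short_bolt",0),("long_bolt",0),("spare_nut",0)):
        for m in optics.mark_of(p,o)[:2]:print(o,m["p"],np.round(m["pixel"],1),world(p,m["pixel"],z).round(4))
E
```

```text
pics
{'time_s': 0.0, 'joint_positions': array([-1.35201856e+00,  3.20283617e-01,  1.56569433e+00,  8.42438199e-06,
        1.25737377e+00, -1.99819581e-02]), 'dq': array([-2.99857642e-04,  3.20881458e-04,  8.68913247e-04,  5.05699499e-04,
       -7.49357785e-05,  2.35898762e-04]), 'joint_efforts': array([-2.74790327e-03, -4.15528858e+01, -2.34162015e+01, -1.48004601e-04,
        8.35251150e-03,  1.92769193e-05]), 'tool_pos': array([ 0.13590282, -0.5582511 ,  0.24948104]), 'ee_rot': array([-3.11749471e+00, -3.73940084e-01,  2.61528099e-04]), 'force': array([-0.3244124 , -0.57958436,  0.46295298]), 'wrist_torque': array([-0.02987999,  0.05306293,  0.0227519 ]), 'grip_force': 0.0, 'width': 0.08549213960336993} 0.019
top {'fx': 393.15120261608917, 'fy': 393.15120261608917, 'cx': 321.48568373226965, 'cy': 201.13058716708585, 'eye': array([ 0.30392746, -0.03702868,  1.07296916]), 'orientation': array([ 0.10884925, -0.0968002 , -1.56798321]), 'shot': 1, 'T': array([[ 8.58216299e-04,  9.91439077e-01, -1.30567300e-01,
         3.03927459e-01],
       [-9.99970548e-01, -1.44948961e-04, -7.6734
[... 884 characters left out ...]

       [ 0.00871701,  0.80859023,  0.58830761,  0.66532516],
       [ 0.        ,  0.        ,  0.        ,  1.        ]])}
cassette 0.57 [270.6 268.8] [0.492  0.1484 0.006 ]
cassette 0.27 [333.4 171.1] [ 0.5617 -0.2495  0.006 ]
cassette_pinch 0.94 [269.  255.6] [0.4922 0.15   0.043 ]
loaded 0.75 [245.  305.5] [0.4771 0.2536 0.006 ]
loaded 0.18 [244.9 293.7] [0.4954 0.2297 0.006 ]
dock 0.72 [260.7 284.4] [0.4875 0.1898 0.    ]
dock 0.63 [272.9 268.4] [0.4924 0.14   0.    ]
short_bolt 0.48 [367.5 188. ] [ 0.4508 -0.2294  0.    ]
short_bolt 0.29 [334.3 170.2] [ 0.5663 -0.2635  0.    ]
long_bolt 0.55 [334.8 174.4] [ 0.5549 -0.2452  0.    ]
spare_nut 0.61 [346.3 223.2] [ 0.4308 -0.0704  0.    ]
```

View pics/top0.png

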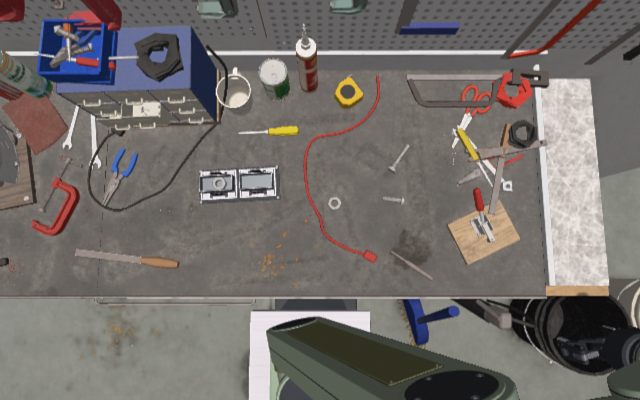

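```bash
python3 - <<'E'
from h import *
p=shot("top")
for o in("short_bolt","long_bolt","cassette","loaded","dock"):
    for m in optics.outline_of(p,o)[:1]:
        c=cv2.findContours(m["region"].astype(np.uint8),0,2)[0];c=max(c,key=cv2.contourArea)
        r=cv2.minAreaRect(c);print(o,m["p"],r)
        z={"short_bolt":.01,"long_bolt":.012}.get(o,.052)
        print([world(p,q,z).round(3)[:2].tolist() for q in cv2.boxPoints(r)])
E
```

```text
long_bolt 0.61 ((399.47998046875, 158.36000061035156), (7.999999523162842, 33.19999313354492), 36.869895935058594)
[[0.532, -0.207], [0.607, -0.264], [0.593, -0.281], [0.519, -0.224]]
cassette 0.93 ((256.0, 182.0), (22.0, 32.0), 90.0)
[[0.519, 0.187], [0.519, 0.102], [0.46, 0.101], [0.46, 0.185]]
loaded 0.93 ((217.0, 183.5), (23.0, 36.0), 90.0)
[[0.516, 0.296], [0.516, 0.2], [0.455, 0.198], [0.455, 0.293]]
dock 0.64 ((238.5906982421875, 184.86062622070312), (33.326026916503906, 81.1531982421875), 86.18592071533203)
[[0.519, 0.301], [0.534, 0.086], [0.445, 0.079], [0.43, 0.292]]
```

The top view shows the empty cassette at (257,183), which is the right bay of the dock, and the loaded one with its nut at (218,184). The short bolt is at (394,199) with its shank about along world y, the long bolt at (399,157) and the spare nut at (335,203). I'll go above the short bolt first.

Request:
step_arm(
  moves=[0.79,-0.51,0,0,85,0.79,-0.51,0,0,85,0.79,-0.51,0,0,85,0.79,-0.51,0,0,85,0.79,-0.51,0,0,85,0.79,-0.51,0,0,85,0.79,-0.51,0,0,85,0.79,-0.51,0,0,85,0,0,0,-1,85,0,0,0,-1,85],
)

```text
time_s: 2.35
tool_pos: [0.4471, -0.2303, 0.2503]
ee_rot: [3.061, 0.707, -0.0]
force: [-0.2, 0.1, 0.2]
width: 0.0848
grip_force: 0.0
```

Request:
step_arm(
  moves=[0,0,0,-1,85,0,0,0,-1,85,0,0,0,-1,85,0,0,0,-1,85,0,0,0,-1,85,0,0,0,-1,85,0,0,0.2,-1,85,0,0,0.2,-1,85,0,0,0.2,-1,85,0,0,0.2,-1,85],
)

```text
time_s: 3.6
tool_pos: [0.4466, -0.2312, 0.202]
ee_rot: [2.3, 2.14, 0.0]
force: [-1.0, 0.4, 0.2]
width: 0.0847
grip_force: 0.0
```

```bash
python3 - <<'E'
from h import *
s=bot.read_state();print(s["time_s"],s["tool_pos"],R.from_rotvec(s["ee_rot"]).as_matrix().round(3).tolist(),s["force"])
p=shot("wrist");cv2.imwrite("pics/w1.png",p["img"]);print(p["T"].round(3).tolist(),p["fx"])
for m in optics.mark_of(p,"short_bolt")[:2]:print(m["p"],m["pixel"],world(p,m["pixel"],0))
for m in optics.outline_of(p,"short_bolt")[:1]:
    c=cv2.findContours(m["region"].astype(np.uint8),0,2)[0];c=max(c,key=cv2.contourArea)
    r=cv2.minAreaRect(c);print(r);print([world(p,q,.01).round(4)[:2].tolist() for q in cv2.boxPoints(r)])
E
```

```text
3.6 [ 0.44657416 -0.23116723  0.202031  ] [[0.072, 0.997, 0.0], [0.997, -0.072, -0.0], [-0.0, 0.0, -1.0]] [-1.02091461  0.3568863   0.2380638 ]
[[0.997, 0.069, 0.02, 0.452], [-0.072, 0.956, 0.285, -0.159], [0.001, -0.285, 0.958, 0.326], [0.0, 0.0, 0.0, 1.0]] 348.7701226241873
0.9 [315.4, 166.8] [ 0.44660495 -0.22688685  0.        ]
((315.0, 169.0), (22.0, 64.0), 0.0)
[[0.4336, -0.257], [0.4385, -0.1969], [0.4582, -0.1983], [0.4544, -0.2585]]
```

View pics/w1.png

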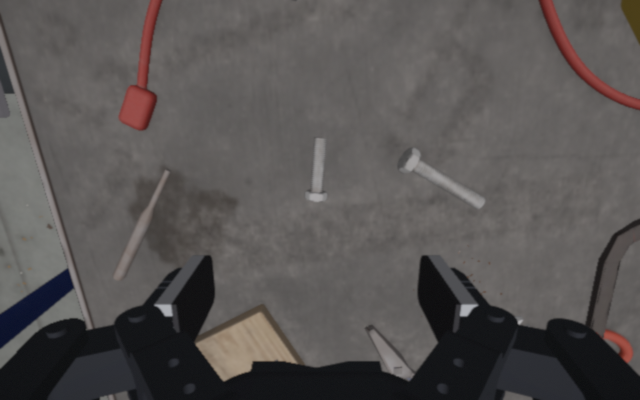

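The wrist view shows the short bolt from (319,139) at its tip to (316,196) at its head, straight along tool x and centred under the TCP. The long bolt head, at (409,160), is clear. Descend and grip.

Request:
step_arm(
  moves=[0,0,0.7,0,50,0.02,0,0.7,0,50,0,0,0.7,0,50,0,0,0.5,0,50,0,0,0.37,0,50,0,0,0,0,50,0,0,0,0,0,0,0,0,0,0,0,0,0,0,0,0,0,0,0,0],
)

```text
time_s: 5.0
tool_pos: [0.4479, -0.2306, 0.0257]
ee_rot: [2.301, 2.133, 0.002]
force: [0.0, 0.7, 6.1]
width: 0.0157
grip_force: 57.6
```

Request:
step_arm(
  moves=[0,0,0,0,0,0,0,0,0,0,0,0,0,0,0],
)

```text
time_s: 5.38
tool_pos: [0.4479, -0.2306, 0.0257]
ee_rot: [2.301, 2.133, 0.002]
force: [0.4, -0.0, 6.8]
width: 0.0155
grip_force: 57.6
```

Request:
step_arm(
  moves=[0,0,-0.4,0,0,0,0,-0.8,0,0,0,0,-0.9,0,0,0.9,0.04,-0.2,0,0,0.9,0.04,-0.2,0,0,0.9,0.04,-0.2,0,0,0.9,0.04,-0.2,0,0,0.9,0.04,0,0,0,0.9,0.04,0,0,0,0.5,0.04,0,0,0],
)

```text
time_s: 6.62
tool_pos: [0.4898, 0.1241, 0.1986]
ee_rot: [2.301, 2.138, 0.001]
force: [0.3, -0.3, -0.3]
width: 0.0154
grip_force: 57.5
```

Request:
step_arm(
  moves=[0,0,0,0,0,0,0,0,0,0],
)

```text
time_s: 6.88
tool_pos: [0.4896, 0.1211, 0.1981]
ee_rot: [2.303, 2.136, -0.001]
force: [0.1, 0.1, -0.7]
width: 0.0154
grip_force: 57.5
```

```bash
python3 - <<'E'
from h import *
s=bot.read_state();print(s["time_s"],s["tool_pos"],s["force"],s["width"],R.from_rotvec(s["ee_rot"]).as_matrix().round(3).tolist())
p=shot("wrist");cv2.imwrite("pics/w2.png",p["img"])
for o,z in(("cassette",.006),("cassette_pinch",.043),("loaded",.006),("dock",0),("short_bolt",.2)):
    for m in optics.mark_of(p,o)[:2]:print(o,m["p"],m["pixel"],world(p,m["pixel"],z).round(4))
E
```

```text
6.875 [0.48962372 0.12114446 0.19813607] [ 0.05319762  0.075886   -0.70491828] 0.015354167421656626 [[0.075, 0.997, -0.0], [0.997, -0.075, -0.001], [-0.001, -0.0, -1.0]]
cassette 0.59 [317.1, 150.1] [0.4924 0.1427 0.006 ]
cassette_pinch 0.86 [319.7, 157.0] [0.4944 0.1428 0.043 ]
loaded 0.92 [304.1, 20.4] [0.4897 0.2501 0.006 ]
dock 0.66 [313.0, 90.7] [0.4926 0.1945 0.    ]
short_bolt 0.71 [314.5, 246.1] [0.4903 0.137  0.2   ]
```

View pics/w2.png

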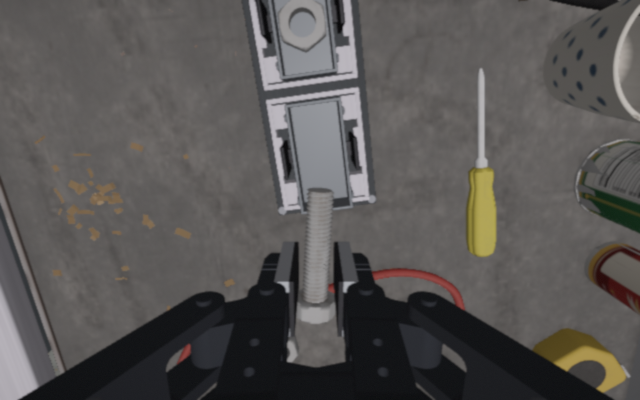

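```bash
python3 - <<'E'
from h import *
p=shot("wrist")
for a,b,z in(((265,95),(281,212),.02),((359,90),(373,200),.02),((287,108),(300,208),.052),((342,98),(353,203),.052)):
    A,B=world(p,a,z),world(p,b,z);d=A-B;print(A.round(4),B.round(4),np.degrees(np.arctan2(d[1],d[0])))
for m in optics.outline_of(p,"cassette")[:1]:
    c=cv2.findContours(m["region"].astype(np.uint8),0,2)[0];c=max(c,key=cv2.contourArea)[:,0]
    w=np.array([world(p,q,.052)[:2] for q in c]);r=cv2.minAreaRect((w*1000).astype(np.float32));print(r)
E
```

```text
[0.4533 0.1939 0.02  ] [0.4558 0.0906 0.02  ] 91.38180544989237
[0.5314 0.192  0.02  ] [0.5401 0.0957 0.02  ] 95.18413894131719
[0.4731 0.1832 0.052 ] [0.4758 0.1037 0.052 ] 91.92528425721511
[0.5147 0.1873 0.052 ] [0.5191 0.1047 0.052 ] 93.04694182352526
((493.93707275390625, 144.56822204589844), (61.04739761352539, 88.76920318603516), 1.7251108884811401)
```

The empty cassette measures 61 x 89 mm, as it should, centred at (0.494, 0.1435), with the dock turned about 1.8° from world. The bolt is held, tip at (319,190) and head at (316,312). I'll align, lower to just above the rim and take a look from the side.

Request:
step_arm(
  moves=[0,0,0,-1,0,0.32,0.08,0.3,0,0,0,0,0.5,0,0,0,0,0.5,0,0,0,0,0.45,0,0,0,0,0.2,0,0,0,0,0,0,0,0,0,0,0,0],
)

```text
time_s: 8.28
tool_pos: [0.495, 0.1415, 0.0818]
ee_rot: [2.188, 2.253, 0.002]
force: [-0.0, 0.3, -0.4]
width: 0.0154
grip_force: 57.5
```

```bash
python3 - <<'E'
from h import *
s=bot.read_state();print(s["time_s"],s["tool_pos"],s["force"],s["width"],R.from_rotvec(s["ee_rot"]).as_matrix().round(3).tolist())
p=shot("side");w=shot("wrist")
cv2.imwrite("pics/s3.png",np.hstack([cv2.resize(p["img"][180:330,180:380],(532,400),interpolation=2),w["img"][50:350,220:420][:, :].copy().repeat(1,0) if 0 else cv2.resize(w["img"][50:350,220:420],(267,400))]))
E
```

```text
8.275 [0.49499731 0.14149938 0.08178725] [-0.03536769  0.34437985 -0.35326701] 0.015384448833912025 [[-0.029, 1.0, 0.002], [1.0, 0.029, 0.0], [0.0, 0.002, -1.0]]
```

View pics/s3.png

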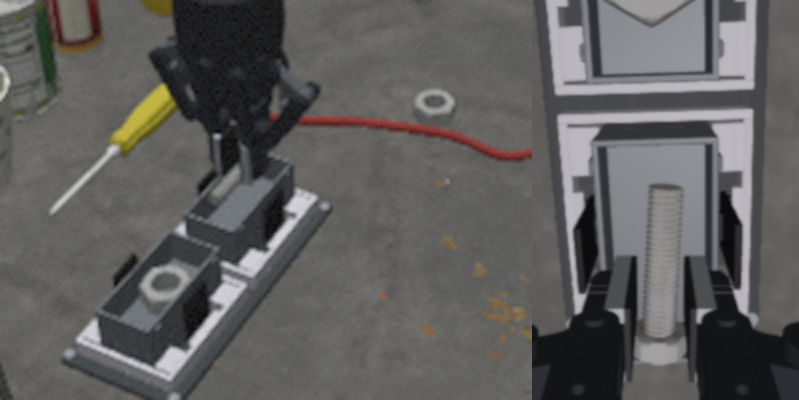

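The views show the bolt straight above the compartment and along its length, clear of the walls. Lower 9 mm and release.

Request:
step_arm(
  moves=[0,0,0.15,0,0,0,0,0,0,0,0,0,0,0,32,0,0,0,0,32,0,0,0,0,32,0,0,0,0,32,0,0,0,0,32,0,0,0,0,32],
)

```text
time_s: 9.38
tool_pos: [0.4943, 0.1411, 0.0721]
ee_rot: [2.189, 2.254, 0.0]
force: [1.3, -0.2, 0.0]
width: 0.0318
grip_force: 0.0
```

Request:
step_arm(
  moves=[0,0,-0.4,0,32,0,0,-0.6,0,50,0,0,-0.6,0,85,0,0,0,0,85,0,0,0,0,85],
)

```text
time_s: 10.0
tool_pos: [0.4937, 0.1409, 0.1674]
ee_rot: [-2.188, -2.253, 0.002]
force: [-0.1, -0.4, 0.2]
width: 0.0849
grip_force: 0.0
```

```bash
python3 - <<'E'
from h import *
s=bot.read_state();print(s["time_s"],s["tool_pos"],s["force"],s["width"],R.from_rotvec(s["ee_rot"]).as_matrix().round(3).tolist())
w=shot("wrist");cv2.imwrite("pics/w4.png",w["img"])
for o,z in(("cassette_pinch",.043),("loaded",.006),("short_bolt",.026)):
    for m in optics.mark_of(w,o)[:2]:print(o,m["p"],m["pixel"],world(w,m["pixel"],z).round(4))
for m in optics.outline_of(w,"cassette")[:1]:
    c=cv2.findContours(m["region"].astype(np.uint8),0,2)[0];c=max(c,key=cv2.contourArea)[:,0]
    q=np.array([world(w,q,.052)[:2] for q in c]);print(cv2.minAreaRect((q*1000).astype(np.float32)))
p=shot("side")
for m in optics.mark_of(p,"cassette_pinch")[:1]:print(m,world(p,m["pixel"],.043))
for m in optics.mark_of(p,"short_bolt")[:1]:print(m,world(p,m["pixel"],.026))
E
```

```text
10.0 [0.49365264 0.14093913 0.16741579] [-0.14672187 -0.39789233  0.22522876] 0.0849430454083412 [[-0.029, 1.0, -0.001], [1.0, 0.029, -0.0], [-0.0, -0.001, -1.0]]
cassette_pinch 0.61 [316.8, 193.4] [0.4942 0.1413 0.043 ]
short_bolt 0.53 [312.0, 176.9] [0.4902 0.1497 0.026 ]
((493.87249755859375, 145.46966552734375), (60.20807647705078, 91.72148895263672), 4.334177494049072)
{'pixel': [270.7, 255.1], 'p': 0.8} [0.49009167 0.14712199 0.043     ]
{'pixel': [270.1, 264.2], 'p': 0.7} [0.48735341 0.15486683 0.026     ]
```

View pics/w4.png

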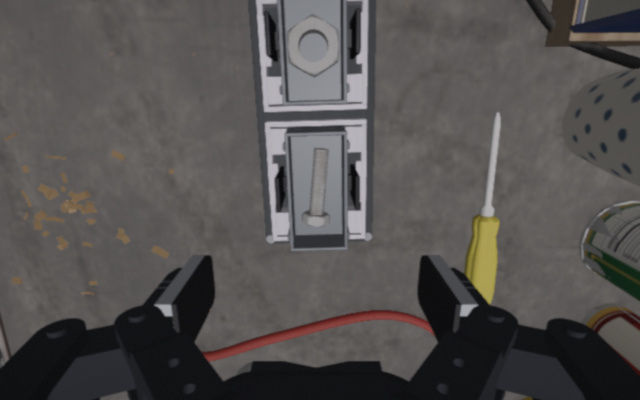

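The bolt lies in the compartment at (317,185), entirely inside, and the cassette is seated. The catches are at about (280,186) and (355,186). Next I compute the pinch offset.

```bash
python3 - <<'E'
from h import *
s=bot.read_state();w=shot("wrist");g=w["img"].max(2)
M=R.from_rotvec(s["ee_rot"]).as_matrix()
c=[]
for a,b in((272,290),(346,364)):
    k=(g[150:225,a:b]<45).astype(np.uint8);n,l,st,ce=cv2.connectedComponentsWithStats(k)
    i=1+np.argmax(st[1:,4]);q=ce[i]+[a,150];c.append(world(w,q,.047));print(st[i],q,c[-1])
m=sum(c)/2;d=c[1]-c[0];print(m,np.degrees(np.arctan2(d[1],d[0])),np.linalg.norm(d))
for t in(m,np.array([.494,.1435,.04])):print(M.T@(np.r_[t[:2],.040]-s["tool_pos"])/.06)
E
```

```text
[  4  16   9  43 217] [280.43317972 185.79262673] [0.46810338 0.14747216 0.047     ]
[  3  14   8  43 200] [352.68  183.945] [0.52031496 0.15041472 0.047     ]
[0.49420917 0.14894344 0.047     ] 3.225691477757333 0.052294439675795994
[0.13188045 0.00792751 2.12605373]
[4.12980618e-02 1.77679136e-03 2.12609148e+00]
```

Request:
step_arm(
  moves=[0.08,0,0.5,0,85,0,0,0.6,0,85,0,0,0.5,0,85,0,0,0.35,0,85,0,0,0.17,0,85,0,0,0,0,85,0,0,0,0,85],
)

```text
time_s: 11.32
tool_pos: [0.4948, 0.1461, 0.0417]
ee_rot: [2.188, 2.253, 0.002]
force: [-0.1, -0.2, 0.5]
width: 0.0847
grip_force: 0.0
```

```bash
python3 - <<'E'
from h import *
s=bot.read_state();print(s["time_s"],s["tool_pos"],s["force"],s["width"])
w=shot("wrist");p=shot("side")
cv2.imwrite("pics/s5.png",np.hstack([cv2.resize(p["img"][200:320,190:340],(500,400),interpolation=2),cv2.resize(w["img"][100:400,200:425],(300,400))]))
E
```

```text
11.325 [0.49480882 0.14607581 0.04167908] [-0.08917645 -0.15820908  0.5066268 ] 0.084730644658474
```

View pics/s5.png

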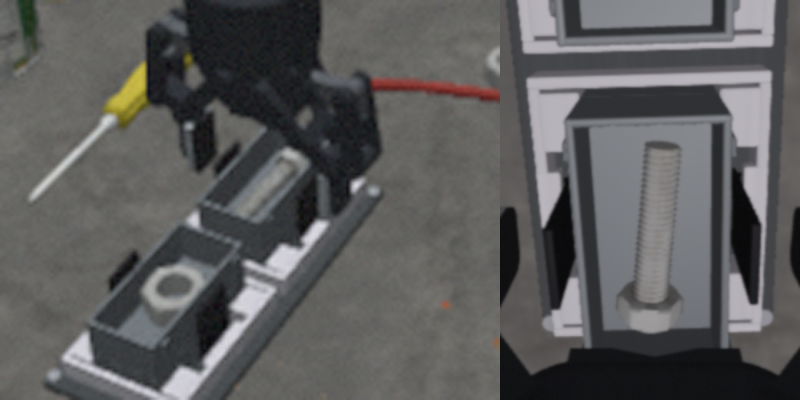

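```bash
python3 - <<'E'
from h import *
w=shot("wrist")
Rz=R.from_euler("z",1.8,degrees=True).as_matrix()
def P(y0,X):return (proj(w,np.array([.4945,y0,.006])+Rz@np.array(X))-[200,100])*4/3+[500,0]
for y0 in(.142,.1455,.149):
    print(y0,[P(y0,X).round().tolist() for X in((.03,.013,.044),(.03,-.013,.044),(-.03,.013,.044),(-.03,-.013,.044),(.0215,.044,.046),(-.0215,.044,.046),(.019,.0415,.02))])
E
```

```text
0.142 [[762.0, 227.0], [756.0, 307.0], [545.0, 228.0], [551.0, 308.0], [738.0, 121.0], [568.0, 122.0], [715.0, 106.0]]
0.1455 [[763.0, 216.0], [757.0, 297.0], [544.0, 216.0], [550.0, 297.0], [739.0, 108.0], [568.0, 108.0], [715.0, 95.0]]
0.149 [[764.0, 204.0], [758.0, 286.0], [544.0, 205.0], [550.0, 287.0], [740.0, 94.0], [567.0, 95.0], [716.0, 84.0]]
```

The rim corner at row ~120 and the catch ends fit y0 ≈ 0.1425, so I shift −3 mm along tool x and 2 mm down, then pinch.

Request:
step_arm(
  moves=[-0.05,0,0.03,0,85,0,0,0,0,60,0,0,0,0,40,0,0,0,0,30,0,0,0,0,30,0,0,0,0,30,0,0,0,0,30,0,0,0,0,30],
)

```text
time_s: 12.48
tool_pos: [0.4948, 0.1429, 0.0408]
ee_rot: [2.187, 2.254, 0.002]
force: [-2.3, -1.3, 12.3]
width: 0.0456
grip_force: 61.4
```

Request:
step_arm(
  moves=[0,0,0,0,30,0,0,0,0,30],
)

```text
time_s: 12.72
tool_pos: [0.4948, 0.1429, 0.0408]
ee_rot: [2.187, 2.254, 0.002]
force: [-2.6, -0.7, 13.7]
width: 0.0459
grip_force: 61.4
```

Width 46 mm at 61 N is close to the fully pressed 49 mm. Lift gently.

Request:
step_arm(
  moves=[0,0,-0.1,0,30,0,0,-0.1,0,30,0,0,-0.15,0,30,0,0,-0.15,0,30,0,0,0,0,30],
)

```text
time_s: 13.35
tool_pos: [0.4946, 0.143, 0.0699]
ee_rot: [2.188, 2.253, 0.002]
force: [0.4, -0.1, -2.7]
width: 0.0451
grip_force: 62.7
```

```bash
python3 - <<'E'
from h import *
s=bot.read_state();print(s["time_s"],s["tool_pos"],s["force"],s["width"])
w=shot("wrist");p=shot("side")
cv2.imwrite("pics/s6.png",np.hstack([cv2.resize(p["img"][200:320,190:340],(500,400),interpolation=2),cv2.resize(w["img"][100:400,200:425],(300,400))]))
E
```

```text
13.35 [0.49459513 0.14301538 0.06989624] [ 0.3862094  -0.09078357 -2.71582969] 0.04512885484793545
```

View pics/s6.png

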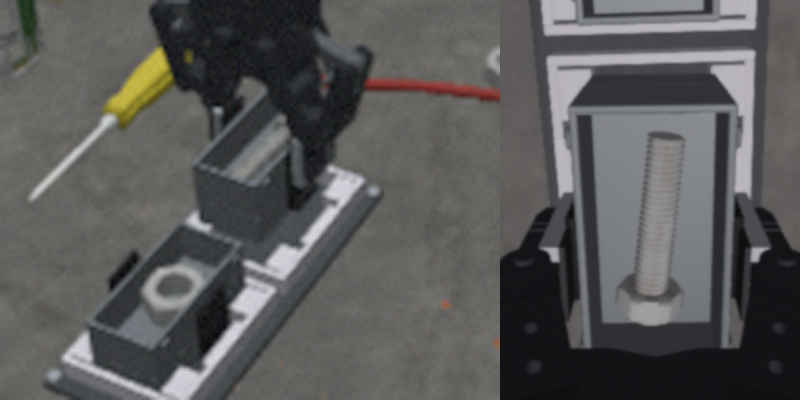

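The cassette is free of the dock, level in the pads with the bolt inside, and the 2.7 N load matches its weight. Raise it another ~110 mm.

Request:
step_arm(
  moves=[0,0,-0.2,0,30,0,0,-0.2,0,30,0,0,-0.2,0,30,0,0,-0.25,0,30,0,0,-0.25,0,30,0,0,-0.25,0,30,0,0,-0.2,0,30,0,0,-0.15,0,30,0,0,-0.1,0,30,0,0,-0.05,0,30],
)

```text
time_s: 14.7
tool_pos: [0.4942, 0.1429, 0.1802]
ee_rot: [-2.189, -2.254, 0.0]
force: [0.4, -0.0, -3.4]
width: 0.0453
grip_force: 62.7
```

Request:
step_arm(
  moves=[0,0,0,0,30,0,0,0,0,30,0,0,0,0,30,0,0,0,0,30,0,0,0,0,30,0,0,0,0,30],
)

```text
time_s: 15.45
tool_pos: [0.4942, 0.1429, 0.1801]
ee_rot: [2.189, 2.254, -0.0]
force: [0.2, -0.6, -2.8]
width: 0.0452
grip_force: 62.7
```

```bash
python3 - <<'E'
from h import *
s=bot.read_state();print(s["time_s"],s["tool_pos"],s["force"],s["width"],s["grip_force"])
w=shot("wrist");p=shot("side")
cv2.imwrite("pics/s7.png",np.hstack([cv2.resize(p["img"][160:320,170:370],(500,400),interpolation=2),cv2.resize(w["img"][100:400,200:425],(300,400))]))
E
```

```text
15.45 [0.49419775 0.14289664 0.18006207] [ 0.21434441 -0.63060697 -2.79773282] 0.04516215232183386 62.71295785903931
```

View pics/s7.png

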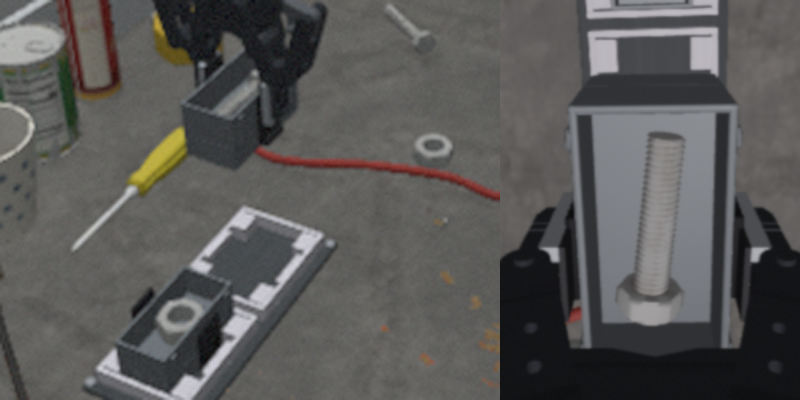

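The cassette hangs level about 139 mm above its seat with the bolt inside. The bay below it is empty, and the loaded cassette and its nut are untouched. Handing in.

```bash
python3 -c "
from rig import bot
print(bot.sign_off())"
```

```text
the job is handed in; nothing more can be done
None
```

I put the short bolt in the empty cassette, lifted it level by its pinched catches to about 14 cm above its seat, and handed the job in at about 15.5 s with the arm holding it there. The sign-off returned no verdict.

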